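Set out two weld test strips and hold the inspection lamp on them

TASK

Get the two welded test strips ready for the inspector: lay them flat in the two notch rows of the notched rest, welds up and centred over it, with both yellow-painted ends at the same end (do not drop them). Then draw the hand lamp up out of its charging cup, turn it to a slant of about 45 degrees and keep holding it in the air, its lens about 10 cm from the point midway between the two welds and pointing straight at that point, so that they can be looked over. Finish while still holding the lamp there, and leave the other things on the bench where they are.

Things in the scene. Friction and masses are not known exactly. Their poses are not given: they have to be found in the camera images.
- strip_a: Grey steel test strip, a flat bar 150 x 25 x 10 mm, about 0.28 kg, loose. Origin at the centre of its underside; x runs along it to the yellow-painted end, z up through the welded face. A 2 mm weld bead in a dark heat band crosses the top at x = 0. Starts lying on the bench crosswise to the robot, painted end to its left; the strips may have changed places.
- strip_a_paint (a point): Point on the top face of strip a in its yellow-painted end (the last 26 mm), 62 mm from the strip's middle.
- strip_b: Grey steel test strip, a flat bar 150 x 25 x 10 mm, about 0.28 kg, loose. Origin at the centre of its underside; x runs along it to the yellow-painted end, z up through the welded face. A 2 mm weld bead in a dark heat band crosses the top at x = 0. Starts lying on the bench crosswise to the robot, painted end to its right; the strips may have changed places.
- strip_b_paint (a point): Point on the top face of strip b in its yellow-painted end (the last 26 mm), 62 mm from the strip's middle.
- rest: Fixed dark steel rest: two notched bars, 12 mm thick, 136 mm long along its y, at x = -45 and +45 mm. Notches 30 mm wide, open upwards, at y = -32 and +32 mm, floor 20 mm above the bench, teeth to 27.5 mm. A strip lies along x across both bars, one strip per row, its origin then at (0, -32 or +32, 20) mm. 5 mm flats join the bars at y = -58 and +58 mm. Origin on the bench at its middle, z up.
- rest_mid (a point): The point 30 mm above the bench over the middle of the rest: midway between the two welds once both strips are laid. The lamp shall point at it.
- cup: Black charging cup on a round rubber foot (72 mm across, 10 mm high), fixed to the bench by its magnet: an upright tube 41 mm across outside, 33 mm inside, mouth 62 mm above the bench, inner floor 14 mm above the bench. Origin on the bench under its centre, z up.
- lamp: Slim round hand lamp, 150 mm long, about 0.13 kg, loose, standing upright in the cup, lens down. Origin at the centre of the lens face; z runs along its axis from lens to tail, so the light goes along -z. Head 28 mm across up to z = 36 mm; black barrel 22 mm across from z = 46 to 136 mm (orange ring at 80 mm), the place to grip it from above; silver tail cap 21 mm across with orange button.
- lamp_lens (a point): Centre of the lens face, the lower end of the lamp as it stands in the cup (the lamp's origin), 14 mm above the bench at the start. The head has 2.5 mm of clearance all round in the cup; lift it over 50 mm, straight up, to come clear.
- t_coupon: Bystander: grey T-joint test piece, 55 x 100 x 47 mm, loose on the bench near the front left. Origin at the centre of its underside.
- pipe_coupon: Bystander: grey tube offcut standing on end, 42 mm across, 50 mm high, loose, left of the rest. Origin at the centre of its underside.
- marker: Bystander: white and yellow paint marker lying crosswise, 133 x 13 x 13 mm, loose, behind the rest near the back edge. Origin at the centre of its underside.
- collet_tin: Bystander: closed flat tin with a black and red top, 65 x 94 x 26 mm, loose, at the back right. Origin at the centre of its underside.

How it is judged:
On the way, in this order (a step that is already met when the one before it is completed fails the run):
1. both strips lie seated in separate notch rows of the rest, flat, welds up, centred, painted ends at the same end, let go (z of strip_a in the frame of rest between 0.016 and 0.0225 m and x of strip_a in the frame of rest between -0.02 and 0.02 m and angle between each of strip_a, strip_b's own z axis and vertical below 0.06 rad and angle between the x axis of each of strip_a, strip_b and the x axis of rest, either way round below 0.1 rad and contact force between the fingers and strip_a below 0.05 N and linear speed of each of strip_a, strip_b below 0.02 m/s and z of strip_b in the frame of rest between 0.016 and 0.0225 m and x of strip_b in the frame of rest between -0.02 and 0.02 m and contact force between the fingers and strip_b below 0.05 N and ((y of strip_a in the frame of rest above 0.02 m and y of strip_b in the frame of rest below -0.02 m) or (y of strip_a in the frame of rest below -0.02 m and y of strip_b in the frame of rest above 0.02 m)) and (x of each of strip_a_paint, strip_b_paint in the frame of rest above 0 m or x of each of strip_a_paint, strip_b_paint in the frame of rest below 0 m)), for 0.2 s.
2. the lamp is held clear above its cup (z of lamp_lens in the frame of cup above 0.07 m and contact force between the fingers and lamp above 1 N), for 0.1 s.
At the end, for the whole second after the job is handed in: Strips on the notch floors of separate rows, flat, centred within 20 mm, weld up, painted ends together, let go. Lamp held by the fingers alone, still, lens over 50 mm up, axis 31 to 59 deg from vertical, midpoint of the welds 65 to 140 mm before the lens, within 20 mm of its axis in lamp x and y (all of step 1 and contact force between the fingers and lamp above 1 N and contact force between lamp and strip_a below 0.05 N and contact force between lamp and strip_b below 0.05 N and contact force between lamp and cup below 0.05 N and contact force between lamp and rest below 0.05 N and angle between lamp's own z axis and vertical between 0.54 and 1.03 rad and x of rest_mid in the frame of lamp between -0.02 and 0.02 m and y of rest_mid in the frame of lamp between -0.02 and 0.02 m and z of rest_mid in the frame of lamp between -0.14 and -0.065 m and height (world z) of lamp_lens above 0.05 m and linear speed of lamp below 0.03 m/s); the arm keeps its last pose, push and grip.
It fails at once if the T-joint piece is shoved more than 30 mm (distance of t_coupon from where it was at the start of the episode above 0.03 m).
It fails at once if the tube offcut is shoved more than 30 mm (distance of pipe_coupon from where it was at the start of the episode above 0.03 m).
It fails at once if the paint marker is shoved more than 30 mm (distance of marker from where it was at the start of the episode above 0.03 m).
It fails at once if the flat tin is shoved more than 30 mm (distance of collet_tin from where it was at the start of the episode above 0.03 m).
It fails at once if a strip or the lamp falls from the grip (moves faster than 0.6 m/s with nothing touching it) ((contact force between the fingers and strip_a below 0.01 N and contact force between strip_a and anything else below 0.01 N and linear speed of strip_a above 0.6 m/s) or (contact force between the fingers and strip_b below 0.01 N and contact force between strip_b and anything else below 0.01 N and linear speed of strip_b above 0.6 m/s) or (contact force between the fingers and lamp below 0.01 N and contact force between lamp and anything else below 0.01 N and linear speed of lamp above 0.6 m/s)).
It also fails if it takes over 72 s, if anything falls off the work surface, if the arm or the gripper's body presses on something with over 40 N, if the wrist force passes 120 N, or if a joint passes its speed limit or range.

ROBOT

A 6-joint arm with a two-finger parallel gripper is mounted at the origin on a cart in front of the work surface, level with it; the furniture and walls round the work are solid. World frame = base frame: x ahead of the robot, y to its left, z up, the work surface at z = 0. Lengths are in m, angles in rad, forces in N, time in s.
With the tool pointing down it reaches from about 0.15 to 0.775 m from the base axis. Payload 6.1 kg.
Tool frame: the origin (TCP) lies on the centre line of the jaws, within the pads' length; the fingertips stand 17 mm ahead of it and the grasp point (between the pads) lies 2 mm behind it; z points along the fingers, y is the line along which they close (so a half turn about z gives the same grasp; the last joint's range is limited). The gripper opens to 85 mm and grips with 20 to 120 N. Pads are 22 mm wide; open, the fingers measure 114 mm over their backs; the gripper's body (76 mm by 85 mm) begins 54 mm behind the grasp point. The pads swing forward as they close: fully open they stand 13 mm farther back than shut.
Start: joints at [1.298, 0.126, -0.04, 1.405, 0, 1.571], TCP at [0.141, 0.506, 0.248] pointing down, gripper open.
Joint ranges: [-2.72, 2.72], [-0.95, 1.95], [-1.27, 1.35], [-1.78, 2.02], [-1.46, 1.47], [-3.14, 3.14]. Speed limits (rad/s): [2.39, 2.39, 3.01, 3.14, 3.14, 3.14].

INTERFACE

Orientations are given as a 3x3 rotation matrix whose columns are the frame's x, y, z axes.
In Python, from plant import manip gives the robot as it stands.
- The arm moves only by the tool send_rows, never from a script. Its arguments are lists of equal length, an entry for each row: "xyz": the shift along the tool's x, y, z in m, a list of three; "turn": the turn about the tool's z in rad; "jaw": the finger opening in m, from 0 to 0.0854. A call has 1 to 5 rows; each row shifts and turns the commanded pose from where the row before left it, along the tool's axes as they then stand; what a row does not reach is not made up. A row lasts 1/12 s, in which the tool goes at most 41.7 mm and 7.16 degrees, less where a joint would pass 70% of its speed; a pose out of reach is approached as far as the arm can. A call is refused whole if a number of a shift passes 0.0417 or a number of a turn 0.125, either way. A call with a gripper value outside its range is refused whole. The fingers move at their own pace and stop on an object; the grip force is fixed at half the most. Time passes only in rows, so rows that do not move let the fingers close. It gives the time, the measured TCP pose, the force, the opening and the grip force at its end, in the units of the state.
- manip.get_state(): the state, without advancing time (a new reading comes with each control period).
- manip.get_image(name): name is "scene" or "top"; returns the picture (400x640x3 uint8, red, green, blue); there is no depth.
- manip.get_calibration(name): a dict with "fx", "fy", "cx", "cy" (pixels), "rvec" (rotation vector, rad) and "tvec" (3), from world to camera coordinates, as OpenCV has them. Camera axes: x right, y down, z forward; pixel columns grow to the right and rows downward; lengths in m; the calibration is good to about 2 mm. A picture is of the moment at which its call begins. get_calibration takes no time and is no camera call.
- manip.job_done(): hands the job in; it is judged then, once.
The state is a dict: "clock": time; "joint_pos": joint angles; "dq": joint speeds; "tau": joint torques, N m; "eef_pos": TCP position; "orientation": TCP orientation; "ft_force": force on the tool from outside, world axes, zero at the start; "wrist_torque": the same for the moment, N m; "opening": opening from 0.0 (shut) to 1.0 (fully open); "finger_force": force on a finger pad.
Only numpy, scipy, OpenCV 4.12 (cv2) and the standard library are available. Lean on these libraries where they do the work, as an engineer would, in place of code of your own. Each camera call takes 0.05 s, during which the arm holds its last target. There are 200 camera calls.

## Working session

There is one attempt and no reset: what is moved stays moved. The work goes in short steps, Python scripts to look and compute and a tool call to move; the robot and the scene stay as the last step left them, time stands still between calls to the robot, and variables do not carry over. Pictures are saved under pics/ and viewed, at most 10 in all, crops included, and the job is handed in when it is done.

Besides the shell and the picture viewer there is one more tool, called after "Emit:" in YAML: its name, and indented under it one key for each argument. send_rows: Moves the arm, as the interface text tells. Its arguments: {"type":"object","properties":{"xyz":{"type":"array"},"turn":{"type":"array"},"jaw":{"type":"array"}},"required":["xyz","turn","jaw"]}

```bash
mkdir -p pics; ls; python3 - <<'E'
from plant import manip
import cv2
for n in("scene","top"):
    cv2.imwrite(f"pics/{n}0.png",manip.get_image(n)[:,:,::-1]); print(n,manip.get_calibration(n))
s=manip.get_state();print(s)
E
```

```text
pics
scene {'fx': 440.152436921742, 'fy': 440.152436921742, 'cx': 315.59815296823746, 'cy': 200.8173924236259, 'rvec': array([ 1.91744608, -1.20563447,  0.626307  ]), 'tvec': array([-0.25345483,  0.31042596,  0.89297337])}
top {'fx': 488.49183721379586, 'fy': 488.49183721379586, 'cx': 318.384353881513, 'cy': 199.00490657821507, 'rvec': array([ 2.16843578, -2.11194757,  0.22176531]), 'tvec': array([-0.04615243,  0.53110789,  1.30136981])}
{'clock': 0.1, 'joint_pos': array([ 1.29797301e+00,  1.26329656e-01, -4.04786588e-02,  1.40540399e+00,
        5.28118601e-06,  1.57077541e+00]), 'dq': array([ 0.00042506, -0.00121408,  0.0025392 ,  0.0011155 , -0.00046025,
        0.00177858]), 'tau': array([ 8.52264220e-04, -4.36901736e+01,  3.53604698e+01,  1.35273632e-02,
        3.88381568e-04,  5.86528458e-06]), 'eef_pos': array([0.14137074, 0.5052617 , 0.24761407]), 'orientation': array([[-9.63019620e-01,  2.69430995e-01, -3.86624122e-04],
       [ 2.69431273e-01,  9.63018657e-01, -1.36218719e-03],
       [ 5.31079273e-06, -1.41598162e-03, -9.99998997e-01]]), 'ft_force': array([-0.26449229, -0.1924294 , -0.45695645]), 'wrist_torque': array([-0.05898689,  0.01746458, -0.02132056]), 'finger_force': 0.0, 'opening': 1.0012203948951357}
```

View pics/scene0.png

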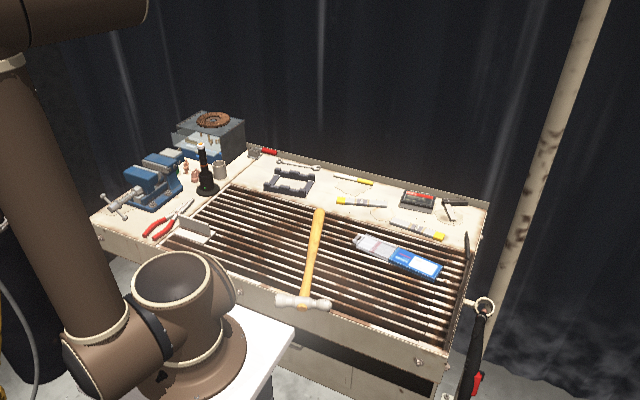

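View pics/top0.png

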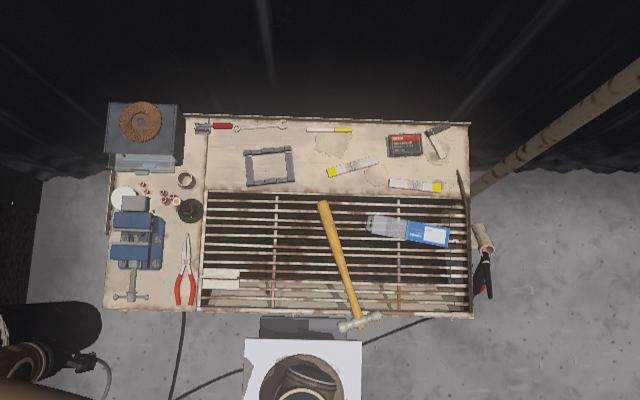

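The top view shows the rest at about (268,165). One strip is at (352,167) with its yellow end left, the other at (415,186) with its yellow end right. The cup and lamp are at (189,210), the tube at (186,180), the T-piece at (222,279) and the tin at (405,145). Next I'll enlarge that area.

```bash
cat > h.py <<'E'
import numpy as np, cv2
from plant import manip
def cam(n):
    c=manip.get_calibration(n);K=np.array([[c['fx'],0,c['cx']],[0,c['fy'],c['cy']],[0,0,1.]])
    R=cv2.Rodrigues(np.array(c['rvec']))[0];return K,R,np.array(c['tvec'])
def ray(n,uv):
    K,R,t=cam(n);d=R.T@np.linalg.solve(K,[uv[0],uv[1],1.]);return -R.T@t,d
def onz(n,uv,z):
    o,d=ray(n,uv);return o+d*(z-o[2])/d[2]
def proj(n,P):
    K,R,t=cam(n);q=K@(R@np.array(P,float)+t);return q[:2]/q[2]
def tri(uv1,uv2):
    (a,d),(b,e)=ray("scene",uv1),ray("top",uv2)
    s=np.linalg.lstsq(np.c_[d,-e],b-a,rcond=None)[0];p,q=a+d*s[0],b+e*s[1];return (p+q)/2,np.linalg.norm(p-q)
def crop(n,x0,y0,w,h,f,out):
    im=manip.get_image(n)[:,:,::-1];cv2.imwrite(out,cv2.resize(im[y0:y0+h,x0:x0+w],None,fx=f,fy=f,interpolation=cv2.INTER_CUBIC));return im
E
python3 - <<'E'
from h import *
im=crop("top",170,120,290,110,2.75,"pics/t1.png");cv2.imwrite("t.png",im)
im2=crop("scene",160,130,320,120,2.5,"pics/s1.png");cv2.imwrite("s.png",im2)
hsv=cv2.cvtColor(im,cv2.COLOR_BGR2HSV)
m=cv2.inRange(hsv,(20,130,120),(35,255,255))
n,l,st,c=cv2.connectedComponentsWithStats(m)
for i in range(1,n):
    if st[i,4]>15: print(st[i],c[i],onz("top",c[i],.01))
for nm,uv in dict(rest=(268,165),a=(352,167),b=(415,186),cup=(189,210)).items(): print(nm,onz("top",uv,.01))
E
```

```text
[334 128  18   4  68] [342.26470588 129.5       ] [ 0.74736327 -0.09798858  0.01      ]
[327 167  10  10  75] [331.44 171.6 ] [ 0.62014635 -0.06873034  0.01      ]
[432 183   9  10  73] [436.2739726  187.60273973] [ 0.58223968 -0.37132911  0.01      ]
[331 229   7  17  26] [333.84615385 237.57692308] [ 0.430412   -0.07908483  0.01      ]
[347 281   9  24  33] [350.51515152 291.33333333] [ 0.28334499 -0.12771821  0.01      ]
rest [0.63395261 0.11380652 0.01      ]
a [ 0.63558737 -0.12778176  0.01      ]
b [ 0.58510429 -0.30983367  0.01      ]
cup [0.49710521 0.32947652 0.01      ]
```

View pics/t1.png

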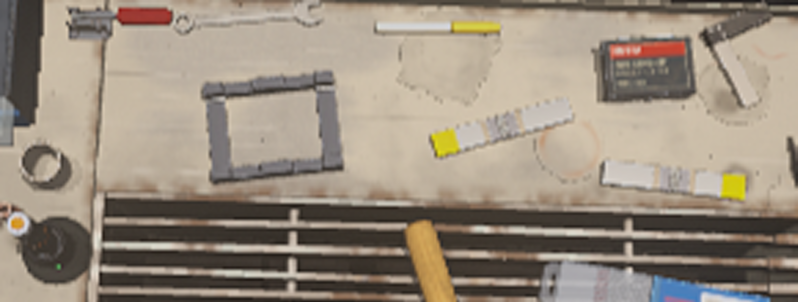

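View pics/s1.png

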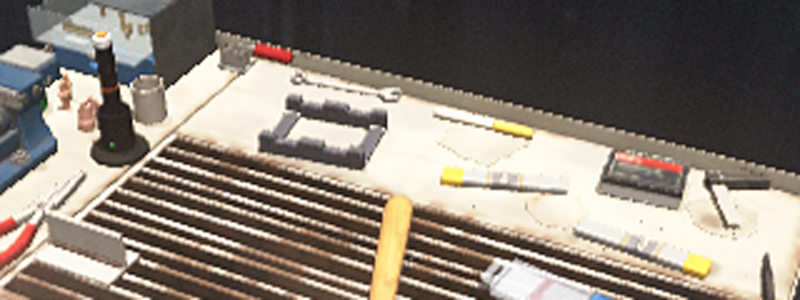

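The rest's bars run across the picture, with corners in the crop at (203,85), (333,72), (343,168) and (212,182). Welds are at crop (502,125) and (676,180). The lamp button is at (18,222) in the top crop and (102,38) in the scene crop.

```bash
python3 - <<'E'
from h import *
np.set_printoptions(precision=4,suppress=True)
T=lambda x,y:(170+x/2.75-.3,120+y/2.75-.3)
S=lambda x,y:(160+x/2.5-.3,130+y/2.5-.3)
C=[onz("top",T(*p),.025) for p in[(203,85),(333,72),(343,168),(212,182)]]
print("rest",np.mean(C,0),[np.linalg.norm(C[i]-C[i-1]) for i in range(4)])
for i,j in((1,0),(2,3),(3,0),(2,1)): d=C[j]-C[i];print(np.degrees(np.arctan2(d[1],d[0])))
for nm,y,w,e in(("a",(331.44,171.6),T(502,125),T(572,110)),("b",(436.27,187.6),T(676,180),T(602,172))):
    y,w,e=[onz("top",p,.01) for p in(y,w,e)]
    d=(y-e)/np.linalg.norm(y-e);print(nm,"yellow",y,"weld",w,"dist",np.linalg.norm(y-w),np.linalg.norm(y-e),"ang",np.degrees(np.arctan2(d[1],d[0])),"centre",y-.062*d)
print("lamp",tri(S(102,38),T(18,222)),"foot",onz("top",T(55,250),.005), onz("scene",S(120,150),.005),"btn@164",onz("top",T(18,222),.164),onz("scene",S(102,38),.164))
print("pipe",tri(S(149,80),T(45,160)))
E
```

```text
rest [0.6283 0.1099 0.025 ] [np.float64(0.103208956847691), np.float64(0.13519088702530457), np.float64(0.10275988066062001), np.float64(0.1345814851093461)]
97.79186906916516
97.98287101157545
8.002133877281219
7.662851286217528
a yellow [ 0.6201 -0.0687  0.01  ] weld [ 0.6411 -0.1284  0.01  ] dist 0.06326322858375805 0.13908790937126392 ang 106.49872625589425 centre [ 0.6378 -0.1282  0.01  ]
b yellow [ 0.5822 -0.3713  0.01  ] weld [ 0.5876 -0.3114  0.01  ] dist 0.06019800197821279 0.13811991408655713 ang -94.81412281754754 centre [ 0.5875 -0.3095  0.01  ]
lamp (array([0.4976, 0.3278, 0.159 ]), np.float64(0.001503431115281048)) foot [0.4962 0.3286 0.005 ] [0.4931 0.3257 0.005 ] btn@164 [0.4972 0.3259 0.164 ] [0.4901 0.3221 0.164 ]
pipe (array([0.5777, 0.3331, 0.0589]), np.float64(0.0026208593285256534))
```

```bash
cat >> h.py <<'E'
def plan(x,y,z,yhead=None):
    "turn first, then shift in the turned tool frame"
    s=manip.get_state();R=np.array(s['orientation']);h=np.arctan2(R[1,1],R[0,1])
    H=h if yhead is None else np.radians(yhead)
    t=(h-H+np.pi)%(2*np.pi)-np.pi
    c,q=np.cos(H),np.sin(H);Rt=np.array([[-q,c,0],[c,q,0],[0,0,-1.]]);
    d=Rt.T@(np.array([x,y,z])-s['eef_pos'])
    print("pos",np.round(s['eef_pos'],4),"head",round(np.degrees(h),1),"q6",round(s['joint_pos'][5],2),"turn",round(t,3),"shift",np.round(d,4),"rows",np.round(np.abs(d).max()/.04,1),"t",round(s['clock'],2))
E
python3 -c "
from h import *
plan(.638,-.128,.12,16.5)"
```

```text
pos [0.1414 0.5054 0.2478] head 74.4 q6 1.57 turn 1.01 shift [-0.7483  0.2963  0.1278] rows 18.7 t 0.2
```

Emit:
send_rows:
  xyz:
    - [0, 0, 0]
    - [0, 0, 0]
    - [0, 0, 0]
    - [0, 0, 0]
    - [0, 0, 0]
  turn: [0.112, 0.112, 0.112, 0.112, 0.112]
  jaw: [0.06, 0.06, 0.06, 0.06, 0.06]

```text
clock: 0.62
eef_pos: [0.1414, 0.5055, 0.2481]
orientation: [[-0.669, 0.744, -0.0], [0.744, 0.669, -0.0], [-0.0, -0.0, -1.0]]
ft_force: [0.5, 0.6, 0.9]
opening: 0.703
finger_force: 0.0
```

Emit:
send_rows:
  xyz:
    - [0, 0, 0]
    - [0, 0, 0]
    - [0, 0, 0]
    - [0, 0, 0]
  turn: [0.112, 0.112, 0.112, 0.114]
  jaw: [0.06, 0.06, 0.06, 0.06]

```text
clock: 0.95
eef_pos: [0.1414, 0.5055, 0.2481]
orientation: [[-0.279, 0.96, -0.0], [0.96, 0.279, -0.0], [-0.0, -0.0, -1.0]]
ft_force: [0.1, 0.5, 0.6]
opening: 0.704
finger_force: 0.0
```

Emit:
send_rows:
  xyz:
    - [-0.037, 0.015, 0]
    - [-0.037, 0.015, 0]
    - [-0.037, 0.015, 0]
    - [-0.037, 0.015, 0]
    - [-0.037, 0.015, 0]
  turn: [0, 0, 0, 0, 0]
  jaw: [0.06, 0.06, 0.06, 0.06, 0.06]

```text
clock: 1.37
eef_pos: [0.2664, 0.3479, 0.2482]
orientation: [[-0.285, 0.959, 0.0], [0.959, 0.285, -0.0], [-0.0, 0.0, -1.0]]
ft_force: [0.7, -0.1, 0.6]
opening: 0.705
finger_force: 0.0
```

Emit:
send_rows:
  xyz:
    - [-0.037, 0.015, 0]
    - [-0.037, 0.015, 0]
    - [-0.037, 0.015, 0]
    - [-0.037, 0.015, 0]
    - [-0.037, 0.015, 0]
  turn: [0, 0, 0, 0, 0]
  jaw: [0.06, 0.06, 0.06, 0.06, 0.06]

```text
clock: 1.78
eef_pos: [0.3911, 0.1916, 0.2484]
orientation: [[-0.284, 0.959, 0.0], [0.959, 0.284, 0.0], [0.0, 0.0, -1.0]]
ft_force: [0.8, 0.9, 0.8]
opening: 0.703
finger_force: 0.0
```

Emit:
send_rows:
  xyz:
    - [-0.037, 0.015, 0.01]
    - [-0.037, 0.015, 0.01]
    - [-0.037, 0.015, 0.01]
    - [-0.037, 0.015, 0.01]
    - [-0.037, 0.015, 0.01]
  turn: [0, 0, 0, 0, 0]
  jaw: [0.06, 0.06, 0.06, 0.06, 0.06]

```text
clock: 2.2
eef_pos: [0.5156, 0.0353, 0.1978]
orientation: [[-0.284, 0.959, 0.0], [0.959, 0.284, 0.0], [0.0, 0.0, -1.0]]
ft_force: [1.4, 0.3, 0.1]
opening: 0.702
finger_force: 0.0
```

Emit:
send_rows:
  xyz:
    - [-0.037, 0.015, 0.01]
    - [-0.037, 0.015, 0.01]
    - [-0.037, 0.015, 0.01]
    - [-0.037, 0.015, 0.01]
    - [-0.037, 0.015, 0.01]
  turn: [0, 0, 0, 0, 0]
  jaw: [0.06, 0.06, 0.06, 0.06, 0.06]

```text
clock: 2.62
eef_pos: [0.6401, -0.1206, 0.1474]
orientation: [[-0.284, 0.959, -0.0], [0.959, 0.284, 0.0], [0.0, -0.0, -1.0]]
ft_force: [1.8, 0.5, 0.8]
opening: 0.7
finger_force: 0.0
```

```bash
python3 -c "
from h import *
plan(.638,-.128,.022,16.5);print(manip.get_state()['opening'])"
```

```text
pos [ 0.6401 -0.1206  0.1474] head 16.5 q6 1.1 turn -0.0 shift [-0.0065 -0.0041  0.1254] rows 3.1 t 2.62
0.7004138277247786
```

Emit:
send_rows:
  xyz:
    - [-0.0065, -0.004, 0.03]
    - [0, 0, 0.035]
    - [0, 0, 0.035]
    - [0, 0, 0.015]
    - [0, 0, 0.01]
  turn: [0, 0, 0, 0, 0]
  jaw: [0.06, 0.06, 0.06, 0.06, 0.06]

```text
clock: 3.03
eef_pos: [0.6352, -0.126, 0.0196]
orientation: [[-0.284, 0.959, -0.005], [0.959, 0.284, 0.001], [0.003, -0.005, -1.0]]
ft_force: [-0.4, 1.8, -0.3]
opening: 0.704
finger_force: 0.0
```

Emit:
send_rows:
  xyz:
    - [0, 0, 0]
    - [0, 0, 0]
    - [0, 0, 0]
    - [0, 0, 0]
    - [0, 0, 0]
  turn: [0, 0, 0, 0, 0]
  jaw: [0.04, 0.03, 0.015, 0.015, 0.015]

```text
clock: 3.45
eef_pos: [0.6386, -0.1262, 0.0255]
orientation: [[-0.284, 0.959, 0.003], [0.959, 0.284, -0.001], [-0.002, 0.003, -1.0]]
ft_force: [-0.2, -0.1, 5.1]
opening: 0.248
finger_force: 58.9
```

Emit:
send_rows:
  xyz:
    - [0, 0, 0]
    - [0, 0, 0]
  turn: [0, 0, 0]
  jaw: [0.015, 0.015]

```text
invalid input
```

Emit:
send_rows:
  xyz:
    - [0, 0, 0]
    - [0, 0, -0.01]
    - [0, 0, -0.02]
    - [0, 0, -0.03]
    - [0, 0, -0.03]
  turn: [0, 0, 0, 0, 0]
  jaw: [0.015, 0.015, 0.015, 0.015, 0.015]

```text
clock: 3.87
eef_pos: [0.6361, -0.1259, 0.1135]
orientation: [[-0.284, 0.959, -0.003], [0.959, 0.284, 0.001], [0.001, -0.003, -1.0]]
ft_force: [1.1, -0.0, -3.1]
opening: 0.245
finger_force: 59.0
```

```bash
python3 -c "
from h import *
s=manip.get_state();print(s['opening'],s['finger_force'],s['ft_force'],s['wrist_torque'])
im=crop('scene',300,110,180,120,4.4,'pics/g1.png')
plan(.624,.1416,.15,97.8)"
```

```text
0.2449805394693856 59.04894646257162 [ 1.06724987 -0.02228122 -3.13987836] [ 0.04273565 -0.10796251  0.00704481]
pos [ 0.6392 -0.1265  0.1214] head 16.5 q6 1.09 turn -1.419 shift [-0.0214  0.2676 -0.0286] rows 6.7 t 3.92
```

View pics/g1.png

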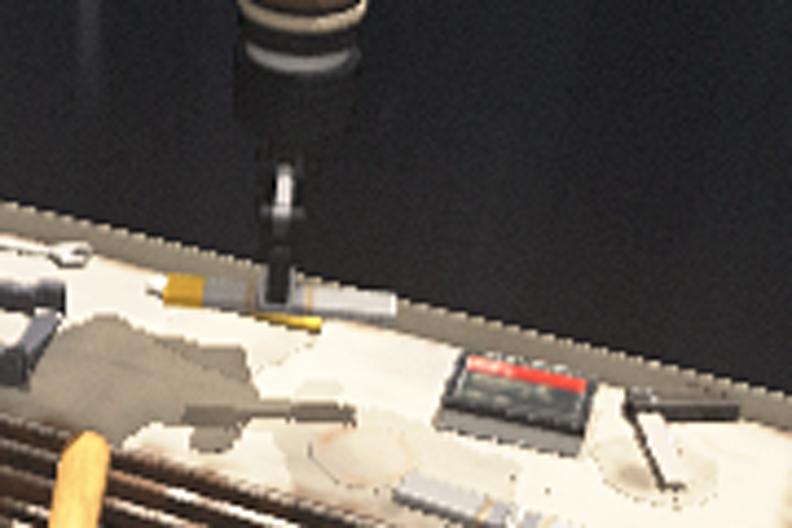

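Emit:
send_rows:
  xyz:
    - [0, 0, -0.006]
    - [0, 0, -0.006]
    - [0, 0, -0.006]
    - [0, 0, -0.006]
    - [0, 0, -0.006]
  turn: [-0.09, -0.118, -0.118, -0.118, -0.118]
  jaw: [0.015, 0.015, 0.015, 0.015, 0.015]

```text
clock: 4.33
eef_pos: [0.637, -0.126, 0.1437]
orientation: [[-0.755, 0.656, -0.001], [0.656, 0.755, 0.0], [0.0, -0.0, -1.0]]
ft_force: [0.5, 0.6, -3.9]
opening: 0.247
finger_force: 59.1
```

Emit:
send_rows:
  xyz:
    - [0, 0, 0]
    - [0, 0, 0]
    - [0, 0, 0]
    - [0, 0, 0]
    - [0, 0, 0]
  turn: [-0.118, -0.118, -0.118, -0.118, -0.118]
  jaw: [0.015, 0.015, 0.015, 0.015, 0.015]

```text
clock: 4.75
eef_pos: [0.6369, -0.1261, 0.1434]
orientation: [[-0.992, 0.125, -0.001], [0.125, 0.992, 0.0], [0.001, 0.0, -1.0]]
ft_force: [-0.2, 1.1, -3.3]
opening: 0.243
finger_force: 59.2
```

Emit:
send_rows:
  xyz:
    - [0, 0.02, 0]
    - [0, 0.03, 0]
    - [-0.005, 0.035, 0]
    - [-0.005, 0.035, 0]
    - [-0.005, 0.035, 0]
  turn: [-0.118, -0.118, -0.033, 0, 0]
  jaw: [0.015, 0.015, 0.015, 0.015, 0.015]

```text
clock: 5.17
eef_pos: [0.6414, 0.031, 0.1434]
orientation: [[-0.991, -0.137, -0.0], [-0.137, 0.991, 0.0], [0.0, 0.0, -1.0]]
ft_force: [0.8, 0.4, -3.5]
opening: 0.245
finger_force: 59.2
```

Emit:
send_rows:
  xyz:
    - [-0.005, 0.035, 0]
    - [0, 0.035, 0]
    - [0, 0.03, 0]
    - [0, 0.012, 0]
    - [0, 0, 0]
  turn: [0, 0, 0, 0, 0]
  jaw: [0.015, 0.015, 0.015, 0.015, 0.015]

```text
clock: 5.58
eef_pos: [0.6305, 0.1444, 0.1433]
orientation: [[-0.99, -0.142, -0.001], [-0.142, 0.99, 0.001], [0.0, 0.001, -1.0]]
ft_force: [0.3, -0.1, -3.1]
opening: 0.244
finger_force: 59.2
```

```bash
python3 -c "
from h import *
cv2.imwrite('t.png',manip.get_image('top')[:,:,::-1])
plan(.624,.1416,.0475,97.8)
im=crop('top',220,120,110,80,7,'pics/g2.png')
"
```

```text
pos [0.6309 0.1426 0.1433] head 98.1 q6 0.08 turn 0.005 shift [ 0.007  -0.0001  0.0958] rows 2.4 t 5.63
```

View pics/g2.png

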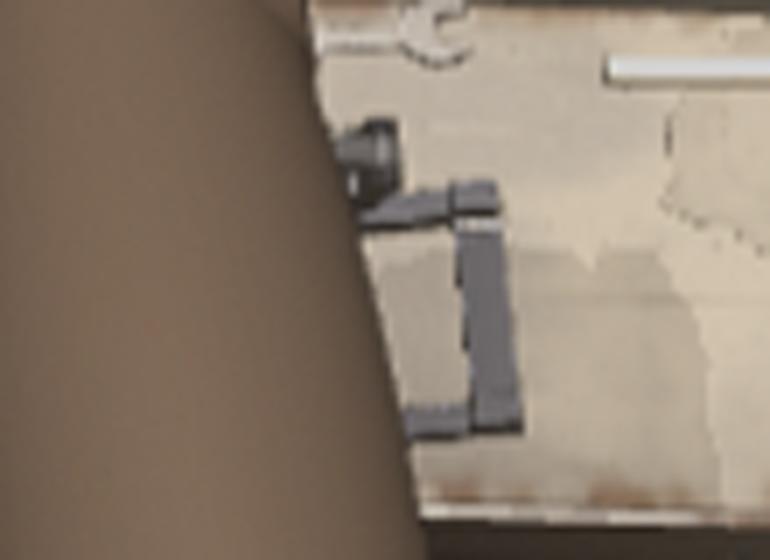

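Emit:
send_rows:
  xyz:
    - [0.007, 0, 0.02]
    - [0, 0, 0.03]
    - [0, 0, 0.025]
    - [0, 0, 0.01]
    - [0, 0, 0]
  turn: [0.005, 0, 0, 0, 0]
  jaw: [0.015, 0.015, 0.015, 0.015, 0.015]

```text
clock: 6.1
eef_pos: [0.6226, 0.1385, 0.0553]
orientation: [[-0.991, -0.131, -0.005], [-0.131, 0.991, -0.002], [0.006, -0.001, -1.0]]
ft_force: [0.2, -1.0, -2.4]
opening: 0.246
finger_force: 59.1
```

```bash
python3 -c "
from h import *
im=crop('scene',240,140,100,70,8,'pics/g3.png')
plan(.624,.1416,.0435,97.8)
"
```

```text
pos [0.6238 0.139  0.0575] head 97.5 q6 0.09 turn -0.005 shift [-0.0005  0.0025  0.014 ] rows 0.3 t 6.15
```

View pics/g3.png

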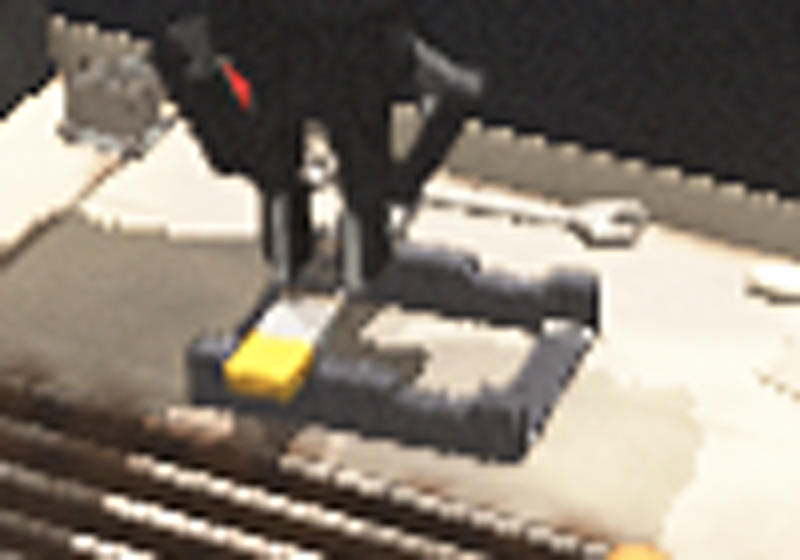

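Emit:
send_rows:
  xyz:
    - [0, 0.002, 0]
    - [0, 0, 0.004]
    - [0, 0, 0.003]
    - [0, 0, 0.002]
    - [0, 0, 0]
  turn: [0, 0, 0, 0, 0]
  jaw: [0.015, 0.015, 0.015, 0.015, 0.015]

```text
clock: 6.57
eef_pos: [0.6241, 0.1424, 0.0493]
orientation: [[-0.991, -0.133, 0.0], [-0.133, 0.991, -0.0], [-0.0, -0.0, -1.0]]
ft_force: [0.1, -0.1, -3.0]
opening: 0.241
finger_force: 59.2
```

Emit:
send_rows:
  xyz:
    - [0, 0, 0.002]
    - [0, 0, 0.002]
    - [0, 0, 0.002]
    - [0, 0, 0]
  turn: [0, 0, 0, 0]
  jaw: [0.015, 0.015, 0.015, 0.015]

```text
clock: 6.9
eef_pos: [0.6244, 0.1425, 0.0454]
orientation: [[-0.991, -0.133, 0.002], [-0.133, 0.991, 0.0], [-0.002, 0.0, -1.0]]
ft_force: [-4.6, -0.6, 9.0]
opening: 0.248
finger_force: 63.0
```

Emit:
send_rows:
  xyz:
    - [0, 0, -0.001]
    - [0, 0, 0]
    - [0, 0, 0]
    - [0, 0, 0]
    - [0, 0, 0]
  turn: [0, 0, 0, 0, 0]
  jaw: [0.024, 0.03, 0.038, 0.045, 0.045]

```text
clock: 7.32
eef_pos: [0.6243, 0.1424, 0.0443]
orientation: [[-0.991, -0.133, 0.0], [-0.133, 0.991, 0.0], [-0.0, 0.0, -1.0]]
ft_force: [-0.4, 0.1, 0.1]
opening: 0.526
finger_force: 0.0
```

Emit:
send_rows:
  xyz:
    - [0, 0, -0.02]
    - [0, 0, -0.03]
    - [0, 0, -0.04]
    - [0, 0, -0.015]
    - [0, 0, 0]
  turn: [0, 0, 0, 0, 0]
  jaw: [0.045, 0.045, 0.045, 0.06, 0.06]

```text
clock: 7.73
eef_pos: [0.6265, 0.1429, 0.1546]
orientation: [[-0.991, -0.133, 0.008], [-0.133, 0.991, 0.002], [-0.008, 0.001, -1.0]]
ft_force: [0.7, -0.2, -0.4]
opening: 0.705
finger_force: 0.0
```

```bash
python3 -c "
from h import *
plan(.5875,-.3095,.15,175.2)
"
```

```text
pos [0.6265 0.1429 0.1546] head 97.6 q6 0.09 turn -1.354 shift [0.4541 0.001  0.0046] rows 11.4 t 7.73
```

Emit:
send_rows:
  xyz:
    - [0, 0, 0]
    - [0, 0, 0]
    - [0, 0, 0]
    - [0, 0, 0]
    - [0, 0, 0]
  turn: [-0.113, -0.113, -0.113, -0.113, -0.113]
  jaw: [0.06, 0.06, 0.06, 0.06, 0.06]

```text
clock: 8.15
eef_pos: [0.6237, 0.1423, 0.148]
orientation: [[-0.762, -0.647, -0.002], [-0.647, 0.762, -0.0], [0.002, 0.001, -1.0]]
ft_force: [-0.1, -0.3, -0.6]
opening: 0.703
finger_force: 0.0
```

Emit:
send_rows:
  xyz:
    - [0, 0, 0]
    - [0, 0, 0]
    - [0, 0, 0]
    - [0, 0, 0]
    - [0, 0, 0]
  turn: [-0.113, -0.113, -0.113, -0.113, -0.113]
  jaw: [0.06, 0.06, 0.06, 0.06, 0.06]

```text
clock: 8.57
eef_pos: [0.6237, 0.1423, 0.1479]
orientation: [[-0.297, -0.955, -0.002], [-0.955, 0.297, -0.0], [0.001, 0.001, -1.0]]
ft_force: [-1.2, 0.9, -0.5]
opening: 0.7
finger_force: 0.0
```

Emit:
send_rows:
  xyz:
    - [0, 0, 0]
    - [0.02, 0, 0]
    - [0.038, 0, 0]
    - [0.038, 0, 0]
    - [0.038, 0, 0]
  turn: [-0.113, -0.113, 0, 0, 0]
  jaw: [0.06, 0.06, 0.06, 0.06, 0.06]

```text
clock: 8.98
eef_pos: [0.6103, 0.0083, 0.148]
orientation: [[-0.08, -0.997, -0.001], [-0.997, 0.08, -0.0], [0.0, 0.001, -1.0]]
ft_force: [-0.0, -0.9, -0.0]
opening: 0.699
finger_force: 0.0
```

Emit:
send_rows:
  xyz:
    - [0.038, 0, 0]
    - [0.038, 0, 0]
    - [0.038, 0, 0]
    - [0.038, 0, 0]
    - [0.038, 0, 0]
  turn: [0, 0, 0, 0, 0]
  jaw: [0.06, 0.06, 0.06, 0.06, 0.06]

```text
clock: 9.4
eef_pos: [0.5947, -0.1819, 0.1481]
orientation: [[-0.081, -0.997, -0.001], [-0.997, 0.081, 0.0], [-0.0, 0.001, -1.0]]
ft_force: [0.8, 0.1, -0.2]
opening: 0.704
finger_force: 0.0
```

Emit:
send_rows:
  xyz:
    - [0.038, 0, 0]
    - [0.038, 0, 0]
    - [0.038, 0, 0]
    - [0.012, 0, 0]
    - [0, 0, 0]
  turn: [0, 0, 0, 0, 0]
  jaw: [0.06, 0.06, 0.06, 0.06, 0.06]

```text
clock: 9.82
eef_pos: [0.5842, -0.309, 0.1476]
orientation: [[-0.086, -0.996, -0.002], [-0.996, 0.086, 0.0], [-0.0, 0.002, -1.0]]
ft_force: [-0.7, 0.7, 0.5]
opening: 0.7
finger_force: 0.0
```

```bash
python3 -c "
from h import *
plan(.5875,-.3095,.0255,175.2)
im=crop('top',235,125,100,70,8,'pics/g4.png')
"
```

```text
pos [ 0.5842 -0.309   0.1476] head 175.1 q6 -1.97 turn -0.002 shift [ 0.0003 -0.0034  0.1221] rows 3.1 t 9.82
```

View pics/g4.png

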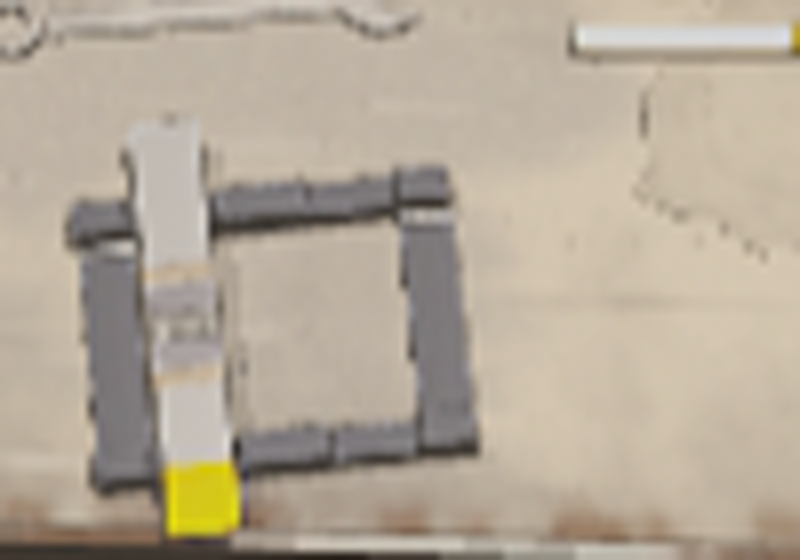

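Emit:
send_rows:
  xyz:
    - [0, -0.0035, 0.03]
    - [0, 0, 0.035]
    - [0, 0, 0.035]
    - [0, 0, 0.015]
    - [0, 0, 0.007]
  turn: [0, 0, 0, 0, 0]
  jaw: [0.06, 0.06, 0.06, 0.06, 0.06]

```text
clock: 10.28
eef_pos: [0.5868, -0.3029, 0.0231]
orientation: [[-0.079, -0.997, -0.006], [-0.997, 0.079, 0.003], [-0.003, 0.006, -1.0]]
ft_force: [0.4, 0.3, 0.6]
opening: 0.704
finger_force: 0.0
```

Emit:
send_rows:
  xyz:
    - [0, 0, 0]
    - [0, 0, 0]
    - [0, 0, 0]
    - [0, 0, 0]
    - [0, 0, 0]
  turn: [0, 0, 0, 0, 0]
  jaw: [0.04, 0.03, 0.015, 0.015, 0.015]

```text
clock: 10.7
eef_pos: [0.5896, -0.3064, 0.029]
orientation: [[-0.081, -0.997, 0.002], [-0.997, 0.081, -0.001], [0.001, -0.002, -1.0]]
ft_force: [0.1, -0.4, -0.0]
opening: 0.176
finger_force: 0.0
```

Emit:
send_rows:
  xyz:
    - [0, 0, 0]
    - [0, 0, -0.01]
    - [0, 0, -0.02]
    - [0, 0, -0.03]
    - [0, 0, -0.03]
  turn: [0, 0, 0, 0, 0]
  jaw: [0.015, 0.015, 0.015, 0.015, 0.015]

```text
clock: 11.12
eef_pos: [0.5881, -0.3058, 0.1184]
orientation: [[-0.082, -0.997, -0.001], [-0.997, 0.082, 0.001], [-0.001, 0.001, -1.0]]
ft_force: [0.1, 0.9, 1.2]
opening: 0.177
finger_force: 0.0
```

Emit:
send_rows:
  xyz:
    - [0, 0, -0.02]
    - [0, 0, -0.01]
    - [0, 0, 0]
  turn: [0, 0, 0]
  jaw: [0.015, 0.015, 0.015]

```text
clock: 11.37
eef_pos: [0.59, -0.3068, 0.151]
orientation: [[-0.082, -0.997, 0.005], [-0.997, 0.082, -0.003], [0.002, -0.005, -1.0]]
ft_force: [0.1, 0.6, 0.3]
opening: 0.172
finger_force: 0.0
```

```bash
python3 -c "
from h import *
plan(.630,.0785,.15,97.8)
"
```

```text
pos [ 0.59   -0.3068  0.151 ] head 175.3 q6 -1.97 turn 1.353 shift [-0.092   0.3763  0.001 ] rows 9.4 t 11.37
```

```bash
python3 - <<'E'
from h import *
im=manip.get_image("top")[:,:,::-1]
m=cv2.inRange(cv2.cvtColor(im,cv2.COLOR_BGR2HSV),(20,130,120),(35,255,255))
n,l,st,c=cv2.connectedComponentsWithStats(m)
for i in range(1,n):
    if st[i,4]>20 and c[i][1]<230: print(st[i],c[i],onz("top",c[i],.01))
plan(.5875,-.3095,.0195,175.2)
E
```

```text
[334 128  18   4  69] [342.14492754 129.52173913] [ 0.74728523 -0.09763913  0.01      ]
[255 183  10   9  83] [259.77108434 186.87951807] [0.5692334  0.13445259 0.01      ]
pos [ 0.5893 -0.3064  0.1486] head 175.3 q6 -1.97 turn 0.002 shift [0.0032 0.0015 0.1291] rows 3.2 t 11.42
```

Emit:
send_rows:
  xyz:
    - [0.003, 0.001, 0.01]
    - [0, 0, 0.035]
    - [0, 0, 0.035]
    - [0, 0, 0.03]
    - [0, 0, 0.01]
  turn: [0, 0, 0, 0, 0]
  jaw: [0.06, 0.06, 0.06, 0.06, 0.06]

```text
clock: 11.83
eef_pos: [0.583, -0.3069, 0.0191]
orientation: [[-0.082, -0.997, -0.01], [-0.997, 0.082, 0.005], [-0.004, 0.011, -1.0]]
ft_force: [-1.4, -0.5, 0.2]
opening: 0.699
finger_force: 0.0
```

Emit:
send_rows:
  xyz:
    - [0, 0, 0.004]
    - [0, 0, 0]
    - [0, 0, 0.003]
  turn: [0, 0, 0]
  jaw: [0.06, 0.06, 0.06]

```text
clock: 12.08
eef_pos: [0.5885, -0.3096, 0.0218]
orientation: [[-0.082, -0.997, 0.002], [-0.997, 0.082, -0.001], [0.001, -0.002, -1.0]]
ft_force: [-0.0, 0.8, 0.4]
opening: 0.707
finger_force: 0.0
```

Emit:
send_rows:
  xyz:
    - [0, 0, 0.002]
    - [0, 0, 0]
    - [0, 0, 0]
    - [0, 0, 0]
    - [0, 0, 0]
  turn: [0, 0, 0, 0, 0]
  jaw: [0.05, 0.04, 0.03, 0.015, 0.015]

```text
clock: 12.5
eef_pos: [0.5881, -0.3093, 0.0198]
orientation: [[-0.081, -0.997, 0.002], [-0.997, 0.081, -0.001], [0.001, -0.002, -1.0]]
ft_force: [-1.3, -0.1, 5.9]
opening: 0.267
finger_force: 60.1
```

Emit:
send_rows:
  xyz:
    - [0, 0, 0]
    - [0, 0, 0]
    - [0, 0, -0.01]
    - [0, 0, -0.02]
  turn: [0, 0, 0, 0]
  jaw: [0.015, 0.015, 0.015, 0.015]

```text
clock: 12.83
eef_pos: [0.5856, -0.308, 0.046]
orientation: [[-0.082, -0.997, -0.005], [-0.997, 0.081, 0.003], [-0.002, 0.005, -1.0]]
ft_force: [-0.1, -0.6, -3.3]
opening: 0.271
finger_force: 59.2
```

Emit:
send_rows:
  xyz:
    - [0, 0, -0.03]
    - [0, 0, -0.03]
    - [0, 0, -0.03]
    - [0, 0, -0.01]
    - [0, 0, 0]
  turn: [0, 0, 0, 0.05, 0.1]
  jaw: [0.015, 0.015, 0.015, 0.015, 0.015]

```text
clock: 13.25
eef_pos: [0.5889, -0.3097, 0.153]
orientation: [[-0.232, -0.973, 0.006], [-0.973, 0.232, -0.003], [0.001, -0.006, -1.0]]
ft_force: [0.6, -1.2, -2.7]
opening: 0.268
finger_force: 59.3
```

Emit:
send_rows:
  xyz:
    - [0, 0, 0]
    - [0, 0, 0]
    - [0, 0, 0]
    - [0, 0, 0]
    - [0, 0, 0]
  turn: [0.115, 0.115, 0.115, 0.115, 0.115]
  jaw: [0.015, 0.015, 0.015, 0.015, 0.015]

```text
clock: 13.67
eef_pos: [0.5872, -0.3088, 0.1483]
orientation: [[-0.726, -0.688, -0.001], [-0.688, 0.726, 0.0], [0.0, 0.001, -1.0]]
ft_force: [0.4, -0.4, -2.7]
opening: 0.27
finger_force: 59.3
```

Emit:
send_rows:
  xyz:
    - [0, 0, 0]
    - [0, 0, 0]
    - [0, 0, 0]
    - [0, 0, 0]
    - [0, 0, 0]
  turn: [0.115, 0.115, 0.115, 0.115, 0.115]
  jaw: [0.015, 0.015, 0.015, 0.015, 0.015]

```text
clock: 14.08
eef_pos: [0.5872, -0.3088, 0.1483]
orientation: [[-0.983, -0.183, -0.001], [-0.183, 0.983, 0.0], [0.001, 0.001, -1.0]]
ft_force: [-0.4, 0.1, -2.5]
opening: 0.267
finger_force: 59.3
```

Emit:
send_rows:
  xyz:
    - [-0.005, 0.02, 0]
    - [-0.01, 0.035, 0]
    - [-0.01, 0.035, 0]
    - [-0.01, 0.035, 0]
    - [-0.01, 0.035, 0]
  turn: [0.053, 0, 0, 0, 0]
  jaw: [0.015, 0.015, 0.015, 0.015, 0.015]

```text
clock: 14.5
eef_pos: [0.6089, -0.1428, 0.1484]
orientation: [[-0.991, -0.135, -0.001], [-0.135, 0.991, 0.0], [0.0, 0.0, -1.0]]
ft_force: [0.8, 0.2, -2.6]
opening: 0.269
finger_force: 59.4
```

Emit:
send_rows:
  xyz:
    - [-0.01, 0.035, 0]
    - [-0.01, 0.035, 0]
    - [-0.01, 0.035, 0]
    - [-0.01, 0.035, 0]
    - [-0.007, 0.03, 0]
  turn: [0, 0, 0, 0, 0]
  jaw: [0.015, 0.015, 0.015, 0.015, 0.015]

```text
clock: 14.92
eef_pos: [0.6326, 0.033, 0.1485]
orientation: [[-0.991, -0.137, -0.0], [-0.137, 0.991, 0.0], [0.0, 0.0, -1.0]]
ft_force: [0.7, -0.4, -2.9]
opening: 0.271
finger_force: 59.4
```

Emit:
send_rows:
  xyz:
    - [0, 0.02, 0]
    - [0, 0.015, 0]
    - [0, 0, 0]
  turn: [0, 0, 0]
  jaw: [0.015, 0.015, 0.015]

```text
clock: 15.17
eef_pos: [0.6273, 0.068, 0.1483]
orientation: [[-0.99, -0.139, -0.001], [-0.139, 0.99, 0.001], [0.001, 0.001, -1.0]]
ft_force: [0.1, -0.2, -3.1]
opening: 0.271
finger_force: 59.4
```

```bash
python3 -c "
from h import *
plan(.630,.0785,.053,97.8)
"
```

```text
pos [0.6273 0.068  0.1483] head 98.0 q6 -0.03 turn 0.003 shift [-0.0041  0.01    0.0953] rows 2.4 t 15.17
```

Emit:
send_rows:
  xyz:
    - [-0.004, 0.01, 0.02]
    - [0, 0, 0.03]
    - [0, 0, 0.03]
    - [0, 0, 0.012]
    - [0, 0, 0]
  turn: [0, 0, 0, 0, 0]
  jaw: [0.015, 0.015, 0.015, 0.015, 0.015]

```text
clock: 15.58
eef_pos: [0.628, 0.0744, 0.0527]
orientation: [[-0.991, -0.135, -0.007], [-0.135, 0.991, -0.001], [0.007, -0.0, -1.0]]
ft_force: [-0.3, 1.0, -3.6]
opening: 0.268
finger_force: 59.4
```

Emit:
send_rows:
  xyz:
    - [0, 0, 0]
    - [0, 0, 0]
  turn: [0, 0]
  jaw: [0.015, 0.015]

```text
clock: 15.75
eef_pos: [0.6317, 0.0752, 0.0582]
orientation: [[-0.991, -0.135, 0.002], [-0.135, 0.991, 0.0], [-0.002, -0.0, -1.0]]
ft_force: [0.6, 1.1, -2.4]
opening: 0.268
finger_force: 59.5
```

```bash
python3 -c "
from h import *
plan(.630,.0786,.0398,97.8)
"
```

```text
pos [0.6317 0.0752 0.0582] head 97.8 q6 -0.02 turn -0.001 shift [0.0013 0.0036 0.0184] rows 0.5 t 15.75
```

Emit:
send_rows:
  xyz:
    - [0.001, 0.0035, 0.004]
    - [0, 0, 0.003]
    - [0, 0, 0.003]
    - [0, 0, 0]
    - [0, 0, 0]
  turn: [0, 0, 0, 0, 0]
  jaw: [0.015, 0.015, 0.015, 0.015, 0.015]

```text
clock: 16.17
eef_pos: [0.629, 0.079, 0.0463]
orientation: [[-0.991, -0.136, -0.0], [-0.136, 0.991, -0.0], [0.0, -0.0, -1.0]]
ft_force: [1.3, -0.0, -2.4]
opening: 0.27
finger_force: 59.5
```

Emit:
send_rows:
  xyz:
    - [0, 0, 0.002]
    - [0, 0, 0.002]
    - [0, 0, 0.002]
    - [0, 0, 0.002]
    - [0, 0, 0]
  turn: [0, 0, 0, 0, 0]
  jaw: [0.015, 0.015, 0.015, 0.015, 0.015]

```text
clock: 16.58
eef_pos: [0.6292, 0.079, 0.0397]
orientation: [[-0.991, -0.136, 0.001], [-0.136, 0.991, 0.0], [-0.001, -0.0, -1.0]]
ft_force: [-3.6, -1.0, 7.3]
opening: 0.269
finger_force: 60.5
```

Emit:
send_rows:
  xyz:
    - [0, 0, -0.001]
    - [0, 0, 0]
    - [0, 0, 0]
    - [0, 0, 0]
    - [0, 0, 0]
  turn: [0, 0, 0, 0, 0]
  jaw: [0.024, 0.03, 0.038, 0.045, 0.045]

```text
clock: 17.0
eef_pos: [0.6293, 0.079, 0.0393]
orientation: [[-0.991, -0.136, 0.0], [-0.136, 0.991, 0.0], [-0.0, 0.0, -1.0]]
ft_force: [-0.2, 0.3, 0.1]
opening: 0.528
finger_force: 0.0
```

Emit:
send_rows:
  xyz:
    - [0, 0, -0.015]
    - [0, 0, -0.03]
    - [0, 0, -0.04]
    - [0, 0, -0.04]
    - [0, 0, -0.04]
  turn: [0, 0, 0, 0, 0]
  jaw: [0.045, 0.045, 0.045, 0.06, 0.06]

```text
clock: 17.42
eef_pos: [0.6287, 0.0789, 0.2059]
orientation: [[-0.991, -0.136, -0.0], [-0.136, 0.991, -0.0], [0.0, -0.0, -1.0]]
ft_force: [1.3, 0.0, -0.8]
opening: 0.706
finger_force: 0.0
```

Emit:
send_rows:
  xyz:
    - [0, 0, -0.03]
    - [0, 0, 0]
    - [0, 0, 0]
    - [0, 0, 0]
    - [0, 0, 0]
  turn: [-0.12, -0.12, -0.12, -0.12, -0.12]
  jaw: [0.06, 0.06, 0.06, 0.06, 0.06]

```text
clock: 17.83
eef_pos: [0.6293, 0.079, 0.2346]
orientation: [[-0.737, -0.676, 0.001], [-0.676, 0.737, 0.0], [-0.0, -0.0, -1.0]]
ft_force: [0.2, 1.0, -0.1]
opening: 0.7
finger_force: 0.0
```

Emit:
send_rows:
  xyz:
    - [0, 0, 0]
    - [0, 0, 0]
    - [0, 0, 0]
    - [0, 0, 0]
    - [0, 0, 0]
  turn: [-0.12, -0.12, -0.12, -0.12, -0.12]
  jaw: [0.06, 0.06, 0.06, 0.06, 0.06]

```text
clock: 18.25
eef_pos: [0.6292, 0.079, 0.2342]
orientation: [[-0.227, -0.974, -0.0], [-0.974, 0.227, -0.0], [0.0, 0.0, -1.0]]
ft_force: [0.2, 0.2, 0.1]
opening: 0.7
finger_force: 0.0
```

Emit:
send_rows:
  xyz:
    - [0, 0, 0]
    - [0, 0, 0]
    - [0, 0, 0]
  turn: [-0.12, -0.115, 0]
  jaw: [0.06, 0.06, 0.06]

```text
clock: 18.5
eef_pos: [0.6292, 0.079, 0.2342]
orientation: [[0.003, -1.0, 0.0], [-1.0, -0.003, 0.0], [-0.0, -0.0, -1.0]]
ft_force: [-0.4, -0.3, 0.1]
opening: 0.702
finger_force: 0.0
```

```bash
python3 -c "
from h import *
plan(.4965,.327,.23,180)
"
```

```text
pos [0.6292 0.079  0.2342] head -179.8 q6 -1.45 turn 0.003 shift [-0.248   0.1327  0.0042] rows 6.2 t 18.5
```

Emit:
send_rows:
  xyz:
    - [-0.031, 0.017, 0]
    - [-0.031, 0.017, 0]
    - [-0.031, 0.017, 0]
    - [-0.031, 0.017, 0]
    - [-0.031, 0.017, 0]
  turn: [0, 0, 0, 0, 0]
  jaw: [0.06, 0.06, 0.06, 0.06, 0.06]

```text
clock: 18.92
eef_pos: [0.5432, 0.2351, 0.2343]
orientation: [[-0.004, -1.0, 0.0], [-1.0, 0.004, 0.0], [-0.0, -0.0, -1.0]]
ft_force: [-0.2, 0.4, -0.4]
opening: 0.701
finger_force: 0.0
```

Emit:
send_rows:
  xyz:
    - [-0.031, 0.017, 0]
    - [-0.031, 0.016, 0]
    - [-0.031, 0.015, 0]
    - [0, 0, 0]
    - [0, 0, 0]
  turn: [0, 0, 0, 0, 0]
  jaw: [0.06, 0.06, 0.06, 0.06, 0.06]

```text
clock: 19.33
eef_pos: [0.4951, 0.3285, 0.2342]
orientation: [[0.001, -1.0, 0.0], [-1.0, -0.001, -0.0], [0.0, -0.0, -1.0]]
ft_force: [0.4, -0.2, -0.7]
opening: 0.705
finger_force: 0.0
```

```bash
python3 -c "
from h import *
plan(.4965,.327,.124,180)
a=manip.get_image('scene')[125:205,150:330,::-1]
b=manip.get_image('top')[125:205,170:350,::-1]
cv2.imwrite('pics/l1.png',cv2.resize(np.vstack([a,b]),None,fx=3.7,fy=3.7,interpolation=2))
"
```

```text
pos [0.4951 0.3285 0.2342] head -179.9 q6 -0.99 turn 0.001 shift [ 0.0015 -0.0014  0.1102] rows 2.8 t 19.33
```

View pics/l1.png

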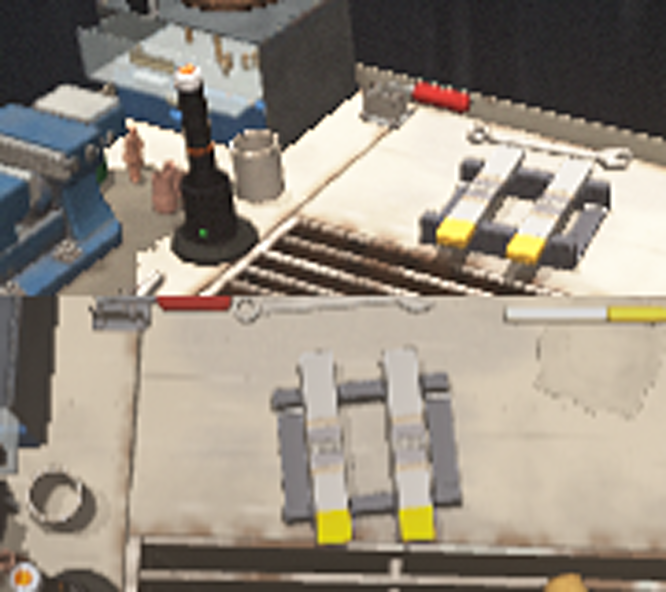

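Emit:
send_rows:
  xyz:
    - [0.0015, -0.0015, 0.01]
    - [0, 0, 0.02]
    - [0, 0, 0.03]
    - [0, 0, 0.02]
    - [0, 0, 0.015]
  turn: [0, 0, 0, 0, 0]
  jaw: [0.06, 0.06, 0.06, 0.06, 0.06]

```text
clock: 19.85
eef_pos: [0.4974, 0.3233, 0.1362]
orientation: [[-0.003, -1.0, -0.002], [-1.0, 0.003, -0.002], [0.002, 0.002, -1.0]]
ft_force: [0.2, 0.9, -0.7]
opening: 0.703
finger_force: 0.0
```

Emit:
send_rows:
  xyz:
    - [0, 0, 0.01]
    - [0, 0, 0.005]
    - [0, 0, 0]
    - [0, 0, 0]
    - [0, 0, 0]
  turn: [0, 0, 0, 0, 0]
  jaw: [0.06, 0.06, 0.06, 0.06, 0.06]

```text
clock: 20.27
eef_pos: [0.4982, 0.3256, 0.1255]
orientation: [[-0.0, -1.0, 0.002], [-1.0, 0.0, 0.001], [-0.001, -0.002, -1.0]]
ft_force: [-0.6, -0.1, 1.0]
opening: 0.703
finger_force: 0.0
```

Emit:
send_rows:
  xyz:
    - [0, 0, 0]
    - [0, 0, 0]
    - [0, 0, 0]
    - [0, 0, 0]
    - [0, 0, 0]
  turn: [0, 0, 0, 0, 0]
  jaw: [0.045, 0.035, 0.028, 0.015, 0.01]

```text
clock: 20.68
eef_pos: [0.4976, 0.3257, 0.1248]
orientation: [[0.001, -1.0, 0.001], [-1.0, -0.001, 0.0], [-0.0, -0.001, -1.0]]
ft_force: [-1.7, 0.1, 2.5]
opening: 0.237
finger_force: 58.3
```

Emit:
send_rows:
  xyz:
    - [0, 0, 0]
    - [0, 0, 0]
    - [0, 0, 0]
  turn: [0, 0, 0]
  jaw: [0.01, 0.01, 0.01]

```text
clock: 20.93
eef_pos: [0.4977, 0.3257, 0.1248]
orientation: [[0.001, -1.0, 0.001], [-1.0, -0.001, 0.001], [-0.001, -0.001, -1.0]]
ft_force: [-0.8, 0.8, 4.5]
opening: 0.231
finger_force: 58.5
```

Emit:
send_rows:
  xyz:
    - [0, 0, -0.005]
    - [0, 0, -0.01]
    - [0, 0, -0.015]
    - [0, 0, -0.02]
    - [0, 0, -0.02]
  turn: [0, 0, 0, 0, 0]
  jaw: [0.01, 0.01, 0.01, 0.01, 0.01]

```text
clock: 21.35
eef_pos: [0.4972, 0.3251, 0.195]
orientation: [[0.0, -1.0, -0.001], [-1.0, -0.0, -0.001], [0.001, 0.001, -1.0]]
ft_force: [0.5, -0.2, -0.6]
opening: 0.235
finger_force: 58.4
```

Emit:
send_rows:
  xyz:
    - [0, 0, -0.02]
    - [0, 0, -0.01]
    - [0, 0, 0]
    - [0, 0, 0]
    - [0, 0, 0]
  turn: [0, 0, 0, 0, 0]
  jaw: [0.01, 0.01, 0.01, 0.01, 0.01]

```text
clock: 21.77
eef_pos: [0.4971, 0.3252, 0.223]
orientation: [[0.0, -1.0, -0.002], [-1.0, -0.0, -0.001], [0.001, 0.002, -1.0]]
ft_force: [0.6, 0.4, -0.8]
opening: 0.234
finger_force: 58.5
```

```bash
python3 -c "
from h import *
plan(.497,.280,.137,180)
a=manip.get_image('scene')[80:210,150:330,::-1]
cv2.imwrite('pics/l2.png',cv2.resize(a,None,fx=4.4,fy=4.4,interpolation=2))
"
```

```text
pos [0.4971 0.3252 0.223 ] head -180.0 q6 -0.99 turn 0.0 shift [0.0452 0.0001 0.086 ] rows 2.1 t 21.77
```

View pics/l2.png

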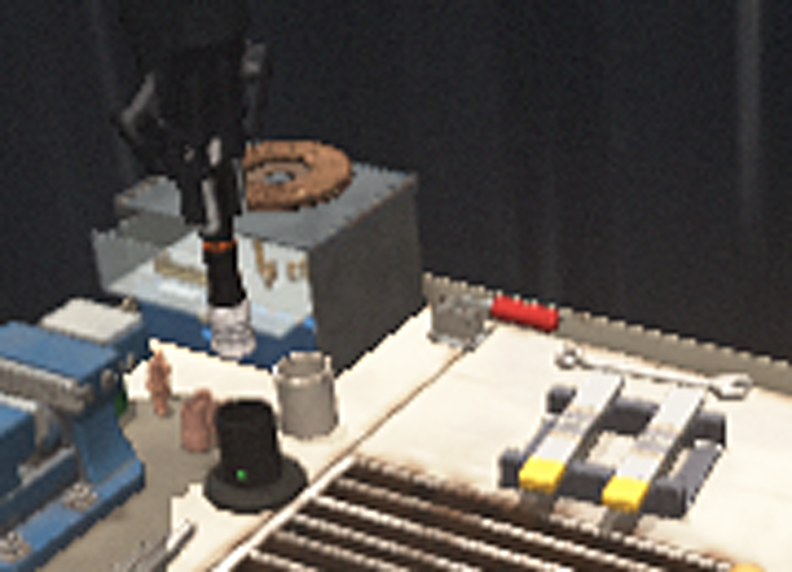

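Emit:
send_rows:
  xyz:
    - [0.015, 0, 0]
    - [0.02, 0, 0]
    - [0.01, 0, 0]
    - [0, 0, 0]
    - [0, 0, 0.015]
  turn: [0, 0, 0, 0, 0]
  jaw: [0.01, 0.01, 0.01, 0.01, 0.01]

```text
clock: 22.23
eef_pos: [0.4986, 0.2803, 0.2117]
orientation: [[-0.001, -1.0, 0.004], [-1.0, 0.001, 0.002], [-0.002, -0.004, -1.0]]
ft_force: [0.2, 0.4, -2.0]
opening: 0.238
finger_force: 58.5
```

Emit:
send_rows:
  xyz:
    - [0, 0, 0.025]
    - [0, 0, 0.025]
    - [0, 0, 0.015]
    - [0, 0, 0.006]
    - [0, 0, 0]
  turn: [0, 0, 0, 0, 0]
  jaw: [0.01, 0.01, 0.01, 0.01, 0.01]

```text
clock: 22.65
eef_pos: [0.4966, 0.2801, 0.1365]
orientation: [[0.0, -1.0, -0.003], [-1.0, -0.0, -0.001], [0.001, 0.003, -1.0]]
ft_force: [-0.7, 0.4, -0.2]
opening: 0.232
finger_force: 58.5
```

Emit:
send_rows:
  xyz:
    - [-0.003, 0, 0]
    - [-0.003, 0, 0]
    - [-0.003, 0, 0]
    - [-0.003, 0, 0]
    - [-0.003, 0, 0]
  turn: [0, 0, 0, 0, 0]
  jaw: [0.01, 0.01, 0.01, 0.01, 0.01]

```text
clock: 23.07
eef_pos: [0.4979, 0.2946, 0.1392]
orientation: [[0.0, -1.0, 0.002], [-1.0, -0.0, -0.003], [0.003, -0.002, -1.0]]
ft_force: [-0.0, -5.7, 1.8]
opening: 0.233
finger_force: 58.7
```

Emit:
send_rows:
  xyz:
    - [-0.005, 0, 0]
    - [-0.005, 0, 0]
    - [-0.005, 0, 0]
    - [-0.005, 0, 0]
    - [-0.005, 0, 0]
  turn: [0, 0, 0, 0, 0]
  jaw: [0.01, 0.01, 0.01, 0.01, 0.01]

```text
clock: 23.48
eef_pos: [0.4978, 0.3192, 0.1386]
orientation: [[-0.0, -1.0, 0.001], [-1.0, 0.0, -0.004], [0.004, -0.001, -1.0]]
ft_force: [1.1, -4.7, -1.8]
opening: 0.232
finger_force: 59.5
```

```bash
cat >> h.py <<'E'
def ring(save=None):
    "orange ring/button blobs of the lamp"
    out={}
    for n in("scene","top"):
        im=manip.get_image(n)[:,:,::-1];cv2.imwrite(f"{n}_l.png",im)
        m=cv2.inRange(cv2.cvtColor(im,cv2.COLOR_BGR2HSV),(5,150,110),(18,255,255))
        k,l,st,c=cv2.connectedComponentsWithStats(m)
        out[n]=[(np.round(c[i],1).tolist(),int(st[i,4])) for i in range(1,k) if st[i,4]>3]
    print(out)
E
python3 -c "
from h import *
ring()"
```

```text
{'scene': [([209.2, 161.2], 12), ([0.0, 319.5], 4), ([1.8, 394.0], 5)], 'top': [([410.0, 136.0], 7), ([191.6, 204.0], 5)]}
```

Emit:
send_rows:
  xyz:
    - [-0.005, 0, 0]
    - [-0.005, 0, 0]
    - [-0.005, 0, 0]
    - [-0.005, 0, 0]
    - [-0.005, 0, 0]
  turn: [0, 0, 0, 0, 0]
  jaw: [0.01, 0.01, 0.01, 0.01, 0.01]

```text
clock: 24.0
eef_pos: [0.4972, 0.344, 0.1379]
orientation: [[-0.0, -1.0, -0.001], [-1.0, 0.0, -0.004], [0.004, 0.001, -1.0]]
ft_force: [-0.1, -7.0, 0.3]
opening: 0.238
finger_force: 61.4
```

Emit:
send_rows:
  xyz:
    - [-0.005, 0, 0]
    - [-0.005, 0, 0]
    - [-0.005, 0, 0]
    - [-0.003, 0, 0]
    - [0, 0, 0]
  turn: [0, 0, 0, 0, 0]
  jaw: [0.01, 0.01, 0.01, 0.01, 0.01]

```text
clock: 24.42
eef_pos: [0.4974, 0.3634, 0.1385]
orientation: [[0.0, -1.0, -0.0], [-1.0, -0.0, -0.001], [0.001, 0.0, -1.0]]
ft_force: [-1.3, -3.7, 2.4]
opening: 0.232
finger_force: 61.9
```

```bash
cat >> h.py <<'E'
def slant(n="scene"):
    "ring seen by a camera, cut with the tool's x-z plane: angle from vertical, about the grasp point"
    s=manip.get_state();R=np.array(s['orientation']);g=s['eef_pos']-.002*R[:,2]
    im=manip.get_image(n)[:,:,::-1];m=cv2.inRange(cv2.cvtColor(im,cv2.COLOR_BGR2HSV),(5,150,110),(18,255,255))
    k,l,st,c=cv2.connectedComponentsWithStats(m);o=proj(n,g)
    for i in range(1,k):
        if st[i,4]>3 and np.hypot(*(c[i]-o))<60:
            a,d=ray(n,c[i]);p=a+d*((g-a)@R[:,1])/(d@R[:,1]);v=R.T@(p-g)
            print(n,"px",np.round(c[i],1),st[i,4],"ring rel tool",np.round(v,4),"len",round(np.linalg.norm(v),4),"slant",round(np.degrees(np.arctan2(v[0],v[2])),1))
E
python3 -c "
from h import *
slant();slant('top');plan(.498,.36,.14,180)"
```

```text
scene px [200.5 156.2] 13 ring rel tool [ 0.0278 -0.      0.0209] len 0.0348 slant 53.0
top px [178.6 203.6] 9 ring rel tool [0.0311 0.     0.0254] len 0.0401 slant 50.8
pos [0.4974 0.3634 0.1387] head -180.0 q6 -0.94 turn 0.0 shift [ 0.0034 -0.0006 -0.0013] rows 0.1 t 24.52
```

Emit:
send_rows:
  xyz:
    - [0.003, 0, -0.005]
    - [0.003, 0, -0.015]
    - [0, 0, -0.025]
    - [0, 0, -0.025]
    - [0, 0, -0.02]
  turn: [0, 0, 0, 0, 0]
  jaw: [0.01, 0.01, 0.01, 0.01, 0.01]

```text
clock: 24.93
eef_pos: [0.4977, 0.358, 0.2307]
orientation: [[0.001, -1.0, 0.001], [-1.0, -0.001, 0.003], [-0.003, -0.001, -1.0]]
ft_force: [0.6, 0.5, -1.0]
opening: 0.23
finger_force: 61.6
```

Emit:
send_rows:
  xyz:
    - [0.02, 0, 0]
    - [0.03, 0, 0]
    - [0.02, 0, 0]
    - [0, 0, 0]
    - [0, 0, 0]
  turn: [0, 0, 0, 0, 0]
  jaw: [0.01, 0.01, 0.01, 0.01, 0.01]

```text
clock: 25.35
eef_pos: [0.4978, 0.2871, 0.2292]
orientation: [[-0.001, -1.0, 0.001], [-1.0, 0.001, 0.002], [-0.002, -0.001, -1.0]]
ft_force: [-0.0, -0.1, -0.7]
opening: 0.233
finger_force: 61.6
```

```bash
cat >> h.py <<'E'
def fit(n):
    s=manip.get_state();R=np.array(s['orientation']);g=s['eef_pos']-.002*R[:,2]
    im=manip.get_image(n)[:,:,::-1];m=cv2.inRange(cv2.cvtColor(im,cv2.COLOR_BGR2HSV),(5,150,110),(18,255,255))
    k,l,st,c=cv2.connectedComponentsWithStats(m)
    C=ray(n,(0,0))[0]
    from scipy.optimize import least_squares
    def pt(p):
        ax=R@np.array([np.sin(p[0]),0,np.cos(p[0])]);q=g+p[1]*ax;v=C-q;v-=ax*(v@ax);return q+.0095*v/np.linalg.norm(v)
    for i in range(1,k):
        if st[i,4]>3 and np.hypot(*(c[i]-proj(n,g)))<60:
            r=least_squares(lambda p:proj(n,pt(p))-c[i],[.75,.033]);print(n,np.round(c[i],1),"slant",round(np.degrees(r.x[0]),1),"len",round(r.x[1],4))
E
python3 -c "
from h import *
fit('scene');fit('top');s=manip.get_state();print(s['eef_pos'],s['ft_force'],s['finger_force'],proj('scene',s['eef_pos']))"
```

```text
scene [217.5 134.1] slant 49.1 len 0.0355
top [201.2 197.4] slant 63.9 len 0.0356
[0.49775919 0.28810293 0.22865238] [ 0.14025971  0.29800824 -1.42407922] 61.61378073299147 [208.71025232 125.69079362]
```

```bash
python3 -c "
from h import *
plan(.6283,.266,.173,180)"
```

```text
pos [0.4978 0.2881 0.2287] head -180.0 q6 -1.05 turn 0.0 shift [ 0.0221 -0.1305  0.0557] rows 3.3 t 25.45
```

Emit:
send_rows:
  xyz:
    - [0.002, -0.01, 0]
    - [0.004, -0.025, 0]
    - [0.005, -0.03, 0]
    - [0.005, -0.03, 0]
    - [0.004, -0.025, 0]
  turn: [0, 0, 0, 0, 0]
  jaw: [0.01, 0.01, 0.01, 0.01, 0.01]

```text
clock: 25.87
eef_pos: [0.6199, 0.268, 0.2276]
orientation: [[0.001, -1.0, 0.0], [-1.0, -0.001, 0.0], [-0.0, -0.0, -1.0]]
ft_force: [-0.3, 0.5, -0.3]
opening: 0.237
finger_force: 61.5
```

Emit:
send_rows:
  xyz:
    - [0.002, -0.01, 0.006]
    - [0, 0, 0.015]
    - [0, 0, 0.02]
    - [0, 0, 0.01]
    - [0, 0, 0.004]
  turn: [0, 0, 0, 0, 0]
  jaw: [0.01, 0.01, 0.01, 0.01, 0.01]

```text
clock: 26.28
eef_pos: [0.6265, 0.2656, 0.1703]
orientation: [[0.001, -1.0, -0.004], [-1.0, -0.001, -0.001], [0.001, 0.004, -1.0]]
ft_force: [0.2, -0.6, -1.8]
opening: 0.237
finger_force: 61.5
```

Emit:
send_rows:
  xyz:
    - [0, 0, 0]
    - [0, 0, 0]
    - [0, 0, 0]
    - [0, 0, 0]
    - [0, 0, 0]
  turn: [0, 0, 0, 0, 0]
  jaw: [0.01, 0.01, 0.01, 0.01, 0.01]

```text
clock: 26.7
eef_pos: [0.6279, 0.2657, 0.1744]
orientation: [[0.001, -1.0, 0.002], [-1.0, -0.001, 0.001], [-0.001, -0.002, -1.0]]
ft_force: [-0.3, 0.6, -1.3]
opening: 0.232
finger_force: 61.5
```

```bash
python3 -c "
from h import *
plan(.6283,.266,.173,180);fit('scene');fit('top')
s=manip.get_state();R=np.array(s['orientation']);g=s['eef_pos']-.002*R[:,2]
for n in('scene','top'):
    im=manip.get_image(n)[:,:,::-1];cv2.imwrite(n+'_f.png',im)
    ref=cv2.imread('pics/%s0.png'%n);d=np.abs(im.astype(int)-ref).max(2)
    o=proj(n,g);print(n,'g',o,[ (a,np.round(proj(n,g+R@np.array([np.sin(np.radians(a)),0,np.cos(np.radians(a))])*.113),1)) for a in(40,45,50,55)])
    L=proj(n,g+R@np.array([.7,0,.714])*.113).astype(int);y,x=L
    x,y=L;print('gray',x-12,y-10);g8=cv2.cvtColor(im,cv2.COLOR_BGR2GRAY)
    for r in range(y-10,y+11):print(r,' '.join('%3d'%v for v in g8[r,x-12:x+15]))
"
```

```text
pos [0.6279 0.2657 0.1744] head -180.0 q6 -1.17 turn 0.001 shift [-0.0003 -0.0004  0.0014] rows 0.0 t 26.7
scene [251. 134.] slant 50.7 len 0.0355
top [217.7 151.7] slant 62.0 len 0.0357
scene g [243.0087467 125.9252015] [(40, array([265.3, 155.9])), (45, array([267.2, 154.5])), (50, array([268.9, 152.9])), (55, array([270.4, 151.1]))]
gray 254 144
144 106  34  35  36  48  36  33  29 169 252  75  32  39  43  40  39  38  44  43  46  45  50  46  46  43  42  40
145 136  41  28  35  39  36  33 161 250 255 247  76  37  39  39  42  42  41  43  44  49  53  50  45  37  41  37
146 138  69  28  28  29  43 255 255 255 255 255 138  40  35  39  36  39  38  44  48  50  53  48  47  43  39  36
147 122 153  44  20 111 213 255 254 254 255 255 152 116 172  58  34  31  37  37  48  52  49  48  47  40  35  42
148 114 141  69 202 187 233 247 253 254 246 223 250 228 165  87 139  89 170  57  40  44  46  46  45  39  40  42
149 106 116 105 177 186 215 239 252 237 209 251 242 214 203 113 134 116 168  92  73  86 168  60  37  34  32  36
150 151 108 137 119 159 194 186 169 178 248 240 210 251 223 134 108 114 119 1
[... 3418 characters left out ...]
 102 104 103 105 107 104  79
163  97  97  96  97  98  97  95  94  87  88  84 115 124 159 164 167 167 168 168 113 101 104 103 106 107 104  80
164  97  96  96  96  96  96  95  96  96  95  93  92 103 165 165 166 167 168 168 127 101 103 103 105 107 105  87
165  98  96  96  96  96  98  97  97  97  97  96  95 106 168 166 167 168 168 170 136 101 103 103 105 106 105 100
166  96  95  95  96  95  95  96  95  95  95  96  94 105 167 164 167 167 168 168 119 100 103 104 105 106 106 103
167  93  94  93  93  93  92  91  92  93  93  93  90 101 163 163 165 165 166 165 110 101 103 102 104 106 107 111
168  94  95  95  94  94  94  92  93  94  94  92  96 139 162 162 164 165 167 167 153 104 103 104 102 105 108 118
```

```bash
python3 -c "
import cv2,numpy as np
for n,x0,x1,y0,y1 in(('scene',238,276,126,164),('top',214,246,144,166)):
    d=np.abs(cv2.imread(n+'_f.png').astype(int)-cv2.imread('pics/%s0.png'%n)).max(2)
    print(n,x0)
    for r in range(y0,y1):print(r,''.join('#' if v>60 else '+' if v>25 else '.' for v in d[r,x0:x1]))
"
```

```text
scene 238
126 +++++#................................
127 ++++.#................................
128 ++++.#................................
129 ++++.#+...............................
130 ++++.#+...............................
131 .+++.##...............................
132 .++.+#+........#+.....................
133 .+..+........###......................
134 ............####......................
135 ..........+####.......................
136 ...........#+.........................
137 ......................................
138 ......................................
139 ......................................
140 ......................................
141 ......................................
142 ......................................
143 ......................................
144 .................#+.....##+...........
145 .................#####+####+..........
146 .................###########..........
147 ..................##.#######+.........
148 ..................##+##+#####.........
149 ...................+##########........
150 ...................++##########.......
151 ...........
[... 665 characters left out ...]
7 #++.............................
148 ###+++..........................
149 ########........................
150 ##########+++...................
151 #################+.++...........
152 #################+.++++.........
153 ##################..+##++.......
154 ##################...++#++......
155 ##################+..+++++......
156 #+################...+.++#......
157 #...++###########+...+.#++......
158 #......++########....+.+++......
159 ##........+#####++..+++.+.......
160 ##..........+###++++#++++.......
161 ###.........+#########+#+..+....
162 ########################+.......
163 ########################+.......
164 ####+####################.......
165 #########################.......
```

```bash
python3 -c "
from h import *
s=manip.get_state();R=np.array(s['orientation']);g=s['eef_pos']-.002*R[:,2]
t=np.linspace(0,2*np.pi,60)
for a in(35,40,45,50):
    A=np.radians(a);u=R@np.array([np.sin(A),0,np.cos(A)]);v=R@np.array([np.cos(A),0,-np.sin(A)]);w=R[:,1]
    for n in('scene','top'):
        P=np.array([proj(n,g+.113*u+.014*(np.cos(q)*v+np.sin(q)*w)) for q in t])
        print(a,n,'c',np.round(P.mean(0),1),'rightmost',np.round(P[P[:,0].argmax()],1),'lowest',np.round(P[P[:,1].argmax()],1),'ring',np.round(proj(n,g+.033*u),1))
"
```

```text
35 scene c [263.3 157.1] rightmost [267.  154.8] lowest [259.7 159.6] ring [249.  135.3]
35 top c [234.  159.7] rightmost [237.8 158.5] lowest [233.1 164.7] ring [212.5 152.6]
40 scene c [265.3 156. ] rightmost [268.9 153.4] lowest [261.7 158.7] ring [249.6 134.9]
40 top c [236.6 159.2] rightmost [240.1 157.9] lowest [235.8 164.3] ring [213.3 152.5]
45 scene c [267.2 154.6] rightmost [270.6 151.7] lowest [263.7 157.6] ring [250.1 134.5]
45 top c [238.9 158.6] rightmost [242.1 157.3] lowest [238.2 163.7] ring [214.  152.3]
50 scene c [268.9 153. ] rightmost [272.2 149.9] lowest [265.6 156.2] ring [250.6 134. ]
50 top c [241.1 158. ] rightmost [243.9 156.5] lowest [240.4 163.2] ring [214.6 152.1]
```

```bash
python3 -c "
from h import *
s=manip.get_state();R=np.array(s['orientation']);g=s['eef_pos']-.002*R[:,2]
L,e=tri((266.2,155),(235.8,156.3));print(L,'gap',e,'rel g',L-g,np.linalg.norm(L-g))
ax=(L-g)/np.linalg.norm(L-g);M=np.array([.6283,.1099,.03])
print('slant',np.degrees(np.arccos(-ax[2])),'az',np.degrees(np.arctan2(ax[1],ax[0])))
for a in(40,41.5,43):
  A=np.radians(a);k=.213;print(a,'TCP',.6283,.1099+k*np.sin(A),.03+k*np.cos(A)-.002)
d=M-L;print('along',d@ax,'off',d-ax*(d@ax))
"
```

```text
[0.63619767 0.19514393 0.08766859] gap 0.0007001241032769197 rel g [ 0.0086136  -0.07038279 -0.08794862] 0.11297296863859115
slant 38.877233235398336 az -83.02271355762244
40 TCP 0.6283 0.24681376086323287 0.19116746638434232
41.5 TCP 0.6283 0.25103807026995206 0.18752756852805746
43 TCP 0.6283 0.2551656506933122 0.1837783384448833
along 0.09739985996301027 off [-0.01532391 -0.02456327  0.01815649]
```

Emit:
send_rows:
  xyz:
    - [0.004, 0.002, -0.004]
    - [0.005, 0.003, -0.004]
    - [0.005, 0.003, -0.004]
    - [0.0035, 0.002, -0.0035]
    - [0, 0, 0]
  turn: [0, 0, 0, 0, 0]
  jaw: [0.01, 0.01, 0.01, 0.01, 0.01]

```text
clock: 27.32
eef_pos: [0.6175, 0.2471, 0.1905]
orientation: [[-0.0, -1.0, 0.002], [-1.0, 0.0, 0.0], [-0.0, -0.002, -1.0]]
ft_force: [0.1, 0.6, -1.0]
opening: 0.24
finger_force: 61.5
```

Emit:
send_rows:
  xyz:
    - [0, 0, 0]
    - [0, 0, 0]
    - [0, 0, 0]
    - [0, 0, 0]
    - [0, 0, 0]
  turn: [0, 0, 0, 0, 0]
  jaw: [0.01, 0.01, 0.01, 0.01, 0.01]

```text
clock: 27.73
eef_pos: [0.6175, 0.2481, 0.1885]
orientation: [[0.001, -1.0, -0.0], [-1.0, -0.001, -0.0], [0.0, 0.0, -1.0]]
ft_force: [0.6, -0.7, -1.0]
opening: 0.231
finger_force: 61.5
```

```bash
python3 -c "
from h import *
s=manip.get_state();R=np.array(s['orientation']);g=s['eef_pos']-.002*R[:,2];print(s['eef_pos'],s['clock'])
t=np.linspace(0,2*np.pi,60)
A=np.radians(40);u=R@np.array([np.sin(A),0,np.cos(A)]);v=R@np.array([np.cos(A),0,-np.sin(A)]);w=R[:,1]
for n in('scene','top'):
    P=np.array([proj(n,g+.113*u+.014*(np.cos(q)*v+np.sin(q)*w)) for q in t])
    print('40',n,'c',np.round(P.mean(0),1),'rightmost',np.round(P[P[:,0].argmax()],1),'lowest',np.round(P[P[:,1].argmax()],1),'top',np.round(P[P[:,1].argmin()],1))
    im=manip.get_image(n)[:,:,::-1];d=np.abs(im.astype(int)-cv2.imread('pics/%s0.png'%n)).max(2);x,y=P.mean(0).astype(int)
    print(n,'col0',x-14)
    for r in range(y-12,y+8):print(r,''.join('#' if k>60 else '+' if k>25 else '.' for k in d[r,x-14:x+12]))
"
```

```text
[0.61751707 0.24810209 0.18845942] 27.7333
40 scene c [268.2 154.5] rightmost [271.9 151.8] lowest [264.6 157.2] top [271.8 151.8]
scene col0 254
142 ............#.............
143 ..........####............
144 .........#####+...........
145 ....+#+.#######...........
146 ....+#++########..........
147 ......++########..........
148 ......++#########.........
149 ......++##########........
150 .......+###########.......
151 ........###########+......
152 .........+#########.......
153 .........+.+#######.......
154 ..........+#+####.........
155 ...........##.............
156 ...........#++............
157 ..........................
158 ..........................
159 ..........................
160 ..........................
161 ..........................
40 top c [242.2 161.6] rightmost [245.8 160.4] lowest [241.4 166.8] top [243.  156.5]
top col0 228
149 .......................#+.
150 ........................#+
151 ........................##
152 +++.....................+#
153 ###+++++.+..............+#
154 #########+.++...........+#
155 #########+.++++..........#
156 ##########..+#+++.......#.
157 ##########...#+#+++.....#+
158 ##########...#.#+++.....#.
159 #########+...#.++.#+....#+
160 #########....+.+#+#+....+.
161 ++######+...+.+.###+....++
162 ...####+++.+#.+.+##.....+#
163 ....++#++++##++++++.....##
164 .....+#########++.......+#
165 .+#############++.......+#
166 ###############++.......+#
167 ##+############+.........#
168 ################.........#
```

```bash
python3 -c "
from h import *
s=manip.get_state();R=np.array(s['orientation']);g=s['eef_pos']-.002*R[:,2]
L,e=tri((269.2,153.6),(243.4,160.4));print(L,'gap',e,'rel g',L-g,np.linalg.norm(L-g))
ax=(L-g)/np.linalg.norm(L-g);M=np.array([.6283,.1099,.03])
print('slant',np.degrees(np.arccos(-ax[2])));d=M-L;print('along',d@ax,'off',d-ax*(d@ax))
print('dq',np.abs(s['dq']).max())
"
```

```text
[0.61993529 0.17236196 0.10667067] gap 0.0012981944238292292 rel g [ 0.00240336 -0.07574349 -0.08387425] 0.11303867445821869
slant 42.09827569116833
along 0.09892087503475178 off [ 0.00626151  0.00382166 -0.00327177]
dq 0.0014014419134361633
```

Emit:
send_rows:
  xyz:
    - [0, -0.003, 0]
    - [0, 0, 0]
    - [0, 0, 0]
    - [0, 0, 0]
    - [0, 0, 0]
  turn: [0, 0, 0, 0, 0]
  jaw: [0.01, 0.01, 0.01, 0.01, 0.01]

```text
clock: 28.25
eef_pos: [0.6205, 0.248, 0.1888]
orientation: [[0.0, -1.0, -0.0], [-1.0, -0.0, -0.0], [0.0, 0.0, -1.0]]
ft_force: [-0.7, -0.5, -0.6]
opening: 0.238
finger_force: 61.5
```

Emit:
send_rows:
  xyz:
    - [0, 0, 0]
    - [0, 0, 0]
    - [0, 0, 0]
    - [0, 0, 0]
    - [0, 0, 0]
  turn: [0, 0, 0, 0, 0]
  jaw: [0.01, 0.01, 0.01, 0.01, 0.01]

```text
clock: 28.67
eef_pos: [0.6206, 0.248, 0.1888]
orientation: [[0.0, -1.0, 0.0], [-1.0, -0.0, 0.0], [-0.0, -0.0, -1.0]]
ft_force: [0.5, 0.3, -1.4]
opening: 0.233
finger_force: 61.5
```

```bash
python3 -c "
from plant import manip
s=manip.get_state();print(s['eef_pos'],s['finger_force'],abs(s['dq']).max());print(manip.job_done())"
```

```text
[0.62057237 0.24801035 0.18883782] 61.51702934081186 0.0019106599007913648
the job is handed in; nothing more can be done
None
```

I handed the job in at 28.7 s with no verdict returned: both strips look seated in the rest with yellow ends together, and the lamp is held still at about 42° (measured), lens about 10 cm from the weld midpoint and aimed within about 1 cm of it.

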